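# Close the charging cabinet and hold its recessed reset

## Task

The charging cabinet has tripped, and its reset only takes with the door shut: push the red door shut until it clicks home on its catch. Then, with the yellow-handled stylus from the tool stand, reach through the yellow-ringed hole on top of the cabinet and press the recessed reset button fully down. Finish while still holding the button down with the stylus in the gripper, and leave everything else standing or lying where it is.

Things in the scene. Friction and masses are not known exactly. Their poses are not given: they have to be found in the camera images.
- door (a joint): Red steel door of the charging cabinet, upright, hinged at the left (+y) end of the cabinet's front, opening towards the robot. Rad: 0 shut and seated, up to 1.7 open. Turns lightly, stays where left. Over the last 0.07 rad it rides over a sprung roller catch (needs 4 to 7 N pushed near the free edge); past the crest (about 0.03 rad) the catch draws it home and keeps it.
- door_hinge (a point): On the door's vertical hinge axis, level with its top edge, 186 mm above the table. Axes turn with the door: it runs 200 mm along -y and 176 mm down; the outer face (looks to -x, pushed towards +x to shut) lies 10 mm to -x, the inner face 4 mm to +x. Door shut: axes of the cabinet. Origin is 125 mm to -x and 146 mm to +y of the cabinet's.
- door_edge (a point): Top corner of the door's free edge on its outer face; axes as door_hinge. A dark bow pull stands 29 mm proud of the outer face, 178 mm from the hinge, from 71 to 141 mm below the door's top edge; above the pull the outer face is plain.
- cabinet: Light grey steel desk charging cabinet, fixed, 240 mm deep (x), 300 mm wide (y), flat top 200 mm above the table; origin at the centre of its underside, front with the door facing its -x. Charging bay behind the door on the left; the right 90 mm (its -y) is the power module with the reset on top. The shut door stands in front of the carcass.
- reset_hole (a point): Centre of the mouth of the reset hole: a raised yellow ring (27 mm outside, 13 mm bore, 3 mm high) on the flat top of the power module, 203 mm above the table, opening straight up. The bore is 13 mm wide all the way; the orange button cap (10 mm wide) lies 16 mm below this point. Axes of the cabinet.
- reset (a joint): The recessed reset button: 0 released, 0.004 m fully down (hard stop), pressed straight down. Sprung: starts to move at 1.7 N, fully down at 4.1 N, comes back up by itself when let go.
- reset_cap: The reset button's orange cap, a cylinder 10 mm across and 8 mm high down in the hole; origin at the centre of its top face, axes of the cabinet.
- stand: Black tool stand, fixed, 74 x 184 mm at the foot, top 55 mm above the table, with three round holes (9 mm wide, 50 mm deep) in a row along its y at -55, 0 and +55 mm, one tool upright in each; origin at the centre of its underside.
- stylus_handle (a point): Middle of the handle of the reset stylus, standing tip down in one hole of the stand, 97.5 mm above the table. Yellow 8-sided handle 14 mm across, 75 mm long (37.5 mm either way from here), under it a 20 mm wide, 5 mm high collar resting on the stand, then a 6 mm steel shaft 45 mm long with a rounded tip, 87.5 mm below this point. Lift 45 mm to clear the stand. 30 to 65 g.
- stylus: The same stylus; origin at its tip, z along it towards the handle's end.
- driver: Bystander: screwdriver with a round blue handle, upright in the stand (handle 22 mm thick, top 120 mm above the table); origin at its tip.
- spudger: Bystander: black flat-handled pry tool, upright in the stand (top 115 mm above the table); origin at its tip.
- gps_left: Bystander: red and black handheld navigator, 153 x 60 x 34 mm, lying on the table to the left, before the cabinet; origin under its centre.
- gps_top: Bystander: a second such navigator, lying on the roof of the cabinet towards the back left; origin under its centre.
- phone: Bystander: dark smartphone, 150 x 74 x 9 mm, lying on the table between the robot and the stand; origin under its centre.
- battery: Bystander: blue battery pack, 95 x 62 x 24 mm, lying on the table left of the cabinet; origin under its centre.
There are look-alikes about, which are no part of the job. Of the things that look like the stylus, the smaller one is meant.

How it is judged:
On the way:
1. the cabinet door is shut and seated on its catch (value of joint door below 0.015 rad), for 0.3 s.
At the end, for the whole second after the job is handed in: The door is seated on its catch (within 0.015 rad of shut), the reset button is down by more than 3 of its 4 mm, pressed by the stylus (more than 1.5 N), which is upright within 0.3 rad and gripped in the fingers (more than 2 N) (value of joint door below 0.015 rad and value of joint reset above 0.003 m and contact force between stylus and reset_cap above 1.5 N and contact force between the fingers and stylus above 2 N and angle between stylus's own z axis and vertical below 0.3 rad); the arm keeps its last pose, push and grip.
It fails at once if the reset button is pressed while the door is open (value of joint reset above 0.002 m and value of joint door above 0.1 rad).
It fails at once if a tool left in the stand is moved by more than 3 cm (distance of any of driver, spudger from where it was at the start of the episode above 0.03 m).
It fails at once if a navigator, the phone or the battery pack is moved by more than 3 cm (distance of any of gps_left, gps_top, phone, battery from where it was at the start of the episode above 0.03 m).
It also fails if it takes over 62 s, if anything falls off the work surface, if the arm or the gripper's body presses on something with over 40 N, if the wrist force passes 120 N, or if a joint passes its speed limit or range.

## Robot

A 6-joint arm with a two-finger parallel gripper is mounted at the origin on the work surface. World frame = base frame: x ahead of the robot, y to its left, z up, the work surface at z = 0. Lengths are in m, angles in rad, forces in N, time in s.
With the tool pointing down it reaches from about 0.4 to 0.925 m from the base axis. Payload 3.4 kg.
Tool frame: the origin (TCP) lies midway between the tips of the shut fingers; the grasp point (between the pads) lies behind it (bot.grasp_offset is the x of the grasp point in the tool frame, in m); x points along the fingers, z is the direction in which the jaws open and shut, and the axes are right-handed (so a half turn about x gives the same grasp; the last joint's range is limited). The gripper opens to 85 mm and grips with 20 to 120 N. Pads are 22 mm wide; open, the fingers measure 114 mm over their backs; the gripper's body (76 mm by 85 mm) begins 54 mm behind the grasp point. The pads swing forward as they close: fully open they stand 13 mm farther back than shut.
Start: joints at [-1.256, 0.307, 1.506, -0, 1.328, -0.073], TCP at [0.218, -0.532, 0.231] pointing down, gripper open.
Joint ranges: [-3.12, 3.12], [-1.05, 2.28], [0.14, 2.33], [-1.42, 4.57], [0.1, 2.73], [-2.68, 2.68]. Speed limits (rad/s): [2.57, 2.57, 3.14, 3.14, 3.14, 3.14].

## Interface

Orientations are given as a unit quaternion [x, y, z, w].
In Python, from workcell import bot gives the robot as it stands. The module is installed in compiled form; this text tells all that it offers.
- The arm moves only by the tool play_rows, never from a script. Its arguments are lists of equal length, an entry for each row: "gripper": the gripper's target within -1 to 1 (shut at 1, half-way at 0, fully open at -1); "offset": the shift along the tool's x, y, z in cm, a list of three; "yaw": the turn about the tool's x in rad. A call has 1 to 10 rows; each row is the pose to reach, as a shift and turn from the pose measured when the call began, along the tool's axes at that moment; what a row does not reach only later rows make up. A row lasts 1/12 s, in which the tool goes at most 41.7 mm and 7.16 degrees, less where a joint would pass 70% of its speed; a pose out of reach is approached as far as the arm can. A call with a gripper value outside its range is refused whole. The fingers move at their own pace and stop on an object; "squeeze" is the grip in N (left out, the last holds). Time passes only in rows, so rows that repeat a pose let the fingers close. It gives the time, the measured TCP pose, the force and the opening at its end, in the units of the state.
- bot.state(): the state, without advancing time (a new reading comes with each control period).
- bot.grab_frame(name): name is "scene" or "top" or "wrist"; returns the picture (384x512x3 uint8, blue, green, red); there is no depth.
- bot.camera_model(name): a dict with "mtx" (3x3 intrinsics, pixels), "R" (3x3) and "t" (3): a world point X has camera coordinates R X + t; the wrist camera has in their place "tool_from_camera" (4x4, takes a point from camera to tool coordinates, whose origin is the TCP and whose axes are the tool frame's). Camera axes: x right, y down, z forward; pixel columns grow to the right and rows downward; lengths in m; the calibration is good to about 2 mm. A picture is of the moment at which its call begins: read the wrist's pose just before it. camera_model takes no time and is no camera call.
- bot.sign_off(): hands the job in, once; it reports no verdict.
The state is a dict: "time": time; "joints": joint angles; "qd": joint speeds; "tau": joint torques, N m; "tcp_pos": TCP position; "tcp_rot": TCP orientation; "ft_force": force on the tool from outside, world axes, zero at the start; "torque": the same for the moment, N m; "opening": opening from 0.0 (shut) to 1.0 (fully open).
Only numpy, scipy, OpenCV 4.12 (cv2) and the standard library are available. Lean on these libraries where they do the work, as an engineer would, in place of code of your own. Each camera call takes 0.05 s, during which the arm holds its last target. There are 200 camera calls.

## Working session

There is one attempt and no reset: what is moved stays moved. The work goes in short steps, Python scripts to look and compute and a tool call to move; the robot and the scene stay as the last step left them, time stands still between calls to the robot, and variables do not carry over. Pictures are saved under pics/ and viewed, about 8 in all and at most 12, crops included, and the job is handed in when it is done.

Besides the shell and the picture viewer there is one more tool, called after "Emit:" as a command line: name --pt "numbers of a row" for each row, then --argument value for the rest. play_rows: Moves the arm, as the interface text tells. Its arguments: {"type":"object","properties":{"gripper":{"type":"array"},"offset":{"type":"array"},"yaw":{"type":"array"},"squeeze":{"type":"number"}},"required":["gripper","offset","yaw"]}

```bash
mkdir -p pics; python3 - <<'E'
from workcell import bot
import cv2,numpy as np
for n in ("scene","top"):
    im=bot.grab_frame(n); cv2.imwrite(f"pics/{n}0.png",cv2.resize(im,(800,600),interpolation=cv2.INTER_CUBIC)); cv2.imwrite(f"pics/{n}_raw.png",im)
    m=bot.camera_model(n); print(n,m["mtx"].round(1).tolist(),(-m["R"].T@m["t"]).round(3),m["R"].round(3).tolist())
print(bot.state(),bot.grasp_offset); print(bot.camera_model("wrist"))
E
```

```text
scene [[402.1, 0.0, 251.8], [0.0, 402.1, 188.3], [0.0, 0.0, 1.0]] [ 1.039 -0.505  0.905] [[0.731, 0.682, 0.005], [0.509, -0.54, -0.67], [-0.454, 0.493, -0.742]]
top [[464.0, 0.0, 260.6], [0.0, 464.0, 190.6], [0.0, 0.0, 1.0]] [0.387 0.011 1.662] [[0.017, -1.0, 0.015], [-0.991, -0.019, -0.13], [0.13, -0.013, -0.991]]
{'time': 0.1, 'joints': array([-1.25550053e+00,  3.07507241e-01,  1.50752615e+00,  2.97524304e-06,
        1.32840481e+00, -7.35377207e-02]), 'qd': array([-0.00025134, -0.00183386, -0.00442465,  0.00232059,  0.00116605,
       -0.00038075]), 'tau': array([ 4.19813923e-04, -4.58529174e+01, -2.52610427e+01, -9.81614585e-05,
        5.58360654e-03, -1.55474157e-05]), 'tcp_pos': array([ 0.21775397, -0.53150557,  0.23047423]), 'tcp_rot': array([ 0.39438633,  0.58769005, -0.39357996,  0.586664  ]), 'ft_force': array([-0.0652418 , -0.03261259,  0.01287082]), 'torque': array([-0.04750683, -0.04334804,  0.02984646]), 'opening': 0.9961423773703514} -0.0187
{'mtx': array([[323.2757641 ,   0.        , 260.1748079 ],
       [  0.        , 323.2757641 , 190.31786678],
       [  0.        ,   0.        ,   1.        ]]), 'tool_from_camera': array([[-2.27736025e-04, -3.19239269e-01,  9.47674120e-01,
        -1.42356504e-01],
       [-1.01640818e-03, -9.47673581e-01, -3.19239331e-01,
         8.22041710e-02],
       [ 9.99999458e-01, -1.03592603e-03, -1.08657990e-04,
         1.47721415e-03],
       [ 0.00000000e+00,  0.00000000e+00,  0.00000000e+00,
         1.00000000e+00]])}
```

View pics/scene0.png

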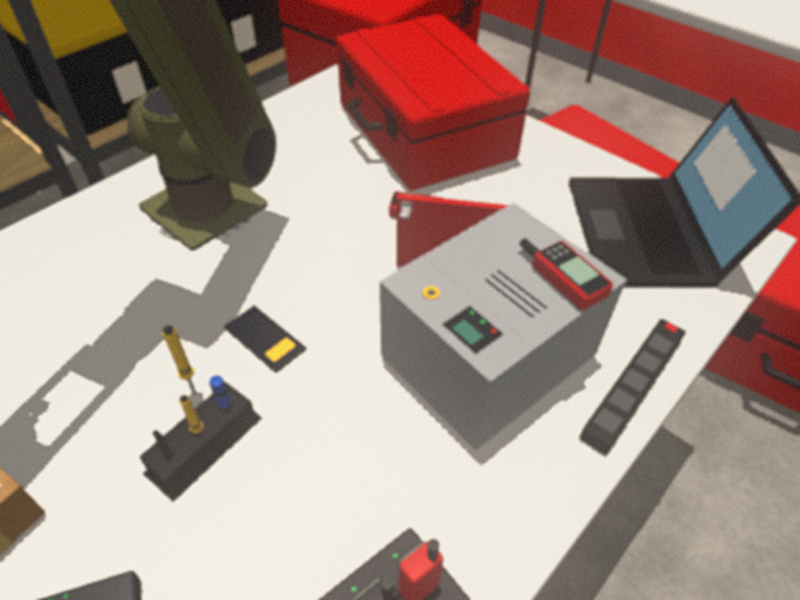

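View pics/top0.png

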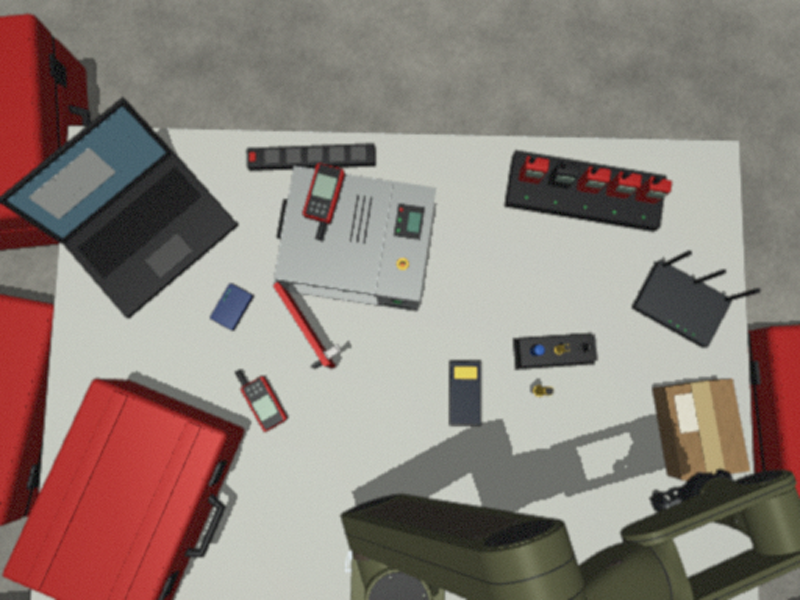

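```bash
cat > h.py <<'E'
from workcell import bot
import cv2,numpy as np
from scipy.spatial.transform import Rotation as Ro
def ray(n,u,v,st=None):
    m=bot.camera_model(n); d=np.linalg.solve(m["mtx"],[u,v,1.])
    if n=="wrist":
        T=m["tool_from_camera"]; R=Ro.from_quat(st["tcp_rot"]).as_matrix()
        return R@T[:3,3]+st["tcp_pos"], R@T[:3,:3]@d
    return -m["R"].T@m["t"], m["R"].T@d
def onz(n,u,v,z,st=None):
    c,d=ray(n,u,v,st); return c+d*(z-c[2])/d[2]
def proj(n,X):
    m=bot.camera_model(n); p=m["mtx"]@(m["R"]@np.array(X)+m["t"]); return p[:2]/p[2]
E
python3 - <<'E'
from h import *
s=1.5625
for nm,u,v,z in [("hinge",278,285,.186),("edge",330,363,.186),("ring",403,264,.203),("c1",293,167,.2),("c2",436,187,.2),("c3",420,308,.2),("c4",275,280,.2),("st1",514,340,.055),("st2",595,334,.055),("st3",597,362,.055),("st4",516,369,.055),("sty",560,349,.135),("big",541,388,.13),("drv",538,350,.12),("gpsl1",240,375,.03),("gpsl2",285,420,.03),("gpsl3",265,430,.03),("phone1",449,361,.009),("phone2",481,425,.009)]:
    print(nm,onz("top",u/s,v/s,z).round(3))
for nm,u,v,z in [("ring",431,292,.203),("stytop",187,399,.135),("drvtop",216,381,.12),("edge",393,195,.186)]: print("scene",nm,onz("scene",u/s,v/s,z).round(3))
im=cv2.imread("pics/scene_raw.png"); a=cv2.resize(im[195:325,80:200],(554,600),interpolation=cv2.INTER_CUBIC)
cv2.imwrite("pics/crop1.png",a)
E
```

```text
hinge [0.602 0.257 0.186]
edge [0.445 0.145 0.186]
ring [0.648 0.001 0.203]
c1 [0.848 0.233 0.2  ]
c2 [ 0.812 -0.064  0.2  ]
c3 [ 0.558 -0.035  0.2  ]
c4 [0.61  0.261 0.2  ]
st1 [ 0.508 -0.249  0.055]
st2 [ 0.524 -0.43   0.055]
st3 [ 0.462 -0.434  0.055]
st4 [ 0.444 -0.254  0.055]
sty [ 0.484 -0.334  0.135]
big [ 0.402 -0.294  0.13 ]
drv [ 0.482 -0.29   0.12 ]
gpsl1 [0.42  0.359 0.03 ]
gpsl2 [0.323 0.255 0.03 ]
gpsl3 [0.301 0.299 0.03 ]
phone1 [ 0.461 -0.109  0.009]
phone2 [ 0.318 -0.182  0.009]
scene ring [0.647 0.003 0.203]
scene stytop [ 0.49  -0.344  0.135]
scene drvtop [ 0.484 -0.293  0.12 ]
scene edge [0.434 0.148 0.186]
```

View pics/crop1.png

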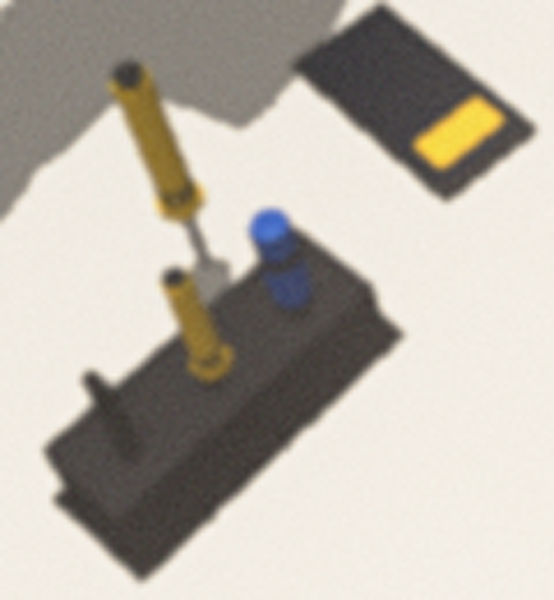

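Two yellow tools are visible. The large one is on a pedestal behind the stand (scene 178,350), and the smaller one is in the stand's middle hole (scene 190,412). The smaller one fits the description: it is in the stand and has a collar. I'll shut the door first and get the big tool's position as an obstacle.

```bash
cat >> h.py <<'E'
def tri(p,q):
    c1,d1=p;c2,d2=q
    A=np.stack([d1,-d2],1); k,*_=np.linalg.lstsq(A,c2-c1,rcond=None)
    a,b=c1+k[0]*d1,c2+k[1]*d2; return (a+b)/2,np.linalg.norm(a-b)
def go(X,zdir=None):
    s=bot.state(); R=Ro.from_quat(s["tcp_rot"]).as_matrix()
    print("off cm",(R.T@(np.array(X)-s["tcp_pos"])*100).round(2))
    if zdir is not None:
        v=R.T@np.array([*zdir,0.]); y=np.arctan2(-v[1],v[2]); y=(y+np.pi/2)%np.pi-np.pi/2; print("yaw",y.round(3),"j6",s["joints"][5].round(3))
E
python3 - <<'E'
from h import *
s=1.5625
print(tri(ray("scene",107.7,211.3),ray("top",541/s,388/s)))
print(tri(ray("scene",80+175/4.617,195+275/4.615),ray("top",560/s,349/s)))
print(Ro.from_quat(bot.state()["tcp_rot"]).as_matrix().round(3))
go((.48,-.15,.25),(.996,.09)); go((.43,.19,.25),(.996,.09))
E
```

```text
(array([ 0.39777849, -0.29361957,  0.16937438]), np.float64(0.016588829645380866))
(array([ 0.48263668, -0.34001488,  0.12687732]), np.float64(0.00974834659377179))
[[-0.001  0.925  0.379]
 [ 0.002  0.379 -0.925]
 [-1.     0.    -0.002]]
off cm [ -1.9   38.73 -25.36]
yaw -1.272 j6 -0.074
off cm [ -1.84  46.99 -58.72]
yaw -1.272 j6 -0.074
```

Emit:
play_rows --gripper '[1, 1, 1, 1, 1, 1, 1, 1, 1, 1, 1, 1]' --pt "-2 3.5 -2.3" --pt "-2 7 -4.6" --pt "-2 10.5 -6.9" --pt "-2 14 -9.2" --pt "-2 17.5 -11.5" --pt "-2 21 -13.8" --pt "-2 24.5 -16" --pt "-2 28 -18.5" --pt "-2 31.5 -21" --pt "-2 38.7 -25.4" --yaw '[-0.125, -0.25, -0.375, -0.5, -0.625, -0.75, -0.875, -1.0, -1.125, -1.25]'

```text
invalid input
```

Emit:
play_rows --gripper '[1, 1, 1, 1, 1, 1, 1, 1, 1, 1]' --pt "-2 3.5 -2.3" --pt "-2 7 -4.6" --pt "-2 10.5 -6.9" --pt "-2 14 -9.2" --pt "-2 17.5 -11.5" --pt "-2 21 -13.8" --pt "-2 24.5 -16" --pt "-2 28 -18.5" --pt "-2 31.5 -21" --pt "-2 35 -23" --yaw '[-0.125, -0.25, -0.375, -0.5, -0.625, -0.75, -0.875, -1.0, -1.125, -1.25]'

```text
time: 0.93
tcp_pos: [0.4504, -0.1888, 0.2507]
tcp_rot: [-0.025, 0.707, 0.027, 0.706]
ft_force: [1.2, -1.6, -0.0]
opening: 0.004
```

```bash
python3 - <<'E'
from h import *
print(bot.state()); go((.43,.19,.25),(.996,.09)); go((.43,.19,.145))
print(Ro.from_quat(bot.state()["tcp_rot"]).as_matrix().round(3))
E
```

```text
{'time': 0.9333, 'joints': array([-4.84298445e-01,  1.70989117e-01,  1.64584259e+00,  1.27476738e-03,
        1.32729134e+00, -5.58693694e-01]), 'qd': array([ 1.02258958,  0.16153742, -0.21209048, -0.00132312,  0.02752534,
       -0.47085452]), 'tau': array([ -4.2941013 , -39.53042865, -23.62224519,   0.14254904,
         0.30543278,   0.50622934]), 'tcp_pos': array([ 0.45043704, -0.18876647,  0.25069464]), 'tcp_rot': array([-0.02536263,  0.70717887,  0.02701228,  0.70606312]), 'ft_force': array([ 1.17473854, -1.60572972, -0.01183139]), 'torque': array([ 0.03740499, -0.0186169 , -0.03459186]), 'opening': 0.003947026400457552}
off cm [ 0.16 37.92  0.77]
yaw -0.016 j6 -0.559
off cm [10.66 37.9   0.78]
[[-0.002 -0.074  0.997]
 [ 0.002  0.997  0.074]
 [-1.     0.002 -0.001]]
```

Emit:
play_rows --gripper '[1, 1, 1, 1, 1, 1, 1, 1, 1, 1]' --pt "0 4 0" --pt "0 8 0" --pt "0 12 0" --pt "0 16 0" --pt "0 20 0.3" --pt "0 24 0.5" --pt "0 28 0.5" --pt "0 32 0.7" --pt "0 36 0.7" --pt "0 39 0.7" --yaw '[0, 0, 0, 0, 0, 0, 0, 0, 0, 0]'

```text
time: 1.77
tcp_pos: [0.4277, 0.2035, 0.2514]
tcp_rot: [-0.026, 0.707, 0.028, 0.706]
ft_force: [0.1, -0.2, 0.4]
opening: -0.002
```

Emit:
play_rows --gripper '[1, 1, 1, 1, 1]' --pt "0 1 0" --pt "4 1 0" --pt "8 1 0" --pt "10.5 1 0" --pt "10.5 1 0" --yaw '[0, 0, 0, 0, 0]'

```text
time: 2.18
tcp_pos: [0.422, 0.2123, 0.1414]
tcp_rot: [-0.027, 0.711, 0.027, 0.702]
ft_force: [-0.9, -1.0, 0.5]
opening: -0.001
```

```bash
python3 - <<'E'
from h import *
s=bot.state(); print(s["tcp_pos"],s["ft_force"],s["joints"])
H=np.array([.600,.259]);
for th in (.75,.6,.45,.3,.2,.12,.06,.02,0,-.03):
    a=-np.pi/2-.117-th; d=np.array([np.cos(a),np.sin(a)]); n=np.array([d[1],-d[0]])
    P=H+.165*d+n*(.010+.015); print(th); go((*P,.145))
im=bot.grab_frame("top"); cv2.imwrite("pics/top1.png",cv2.resize(im[60:320,120:380],(600,600),interpolation=cv2.INTER_CUBIC))
E
```

```text
[0.42197223 0.21231734 0.1414229 ] [-0.90932182 -0.97146497  0.47551191] [0.37386968 0.26530777 1.83111343 0.00413611 1.0578986  0.29578415]
0.75
off cm [-0.4  -4.37  3.28]
0.6
off cm [-0.42 -6.49  4.59]
0.45
off cm [-0.44 -8.4   6.21]
0.3
off cm [ -0.46 -10.05   8.09]
0.2
off cm [ -0.48 -10.98   9.47]
0.12
off cm [ -0.5  -11.63  10.64]
0.06
off cm [ -0.51 -12.05  11.55]
0.02
off cm [ -0.52 -12.3   12.17]
0
off cm [ -0.52 -12.41  12.48]
-0.03
off cm [ -0.53 -12.57  12.96]
```

View pics/top1.png

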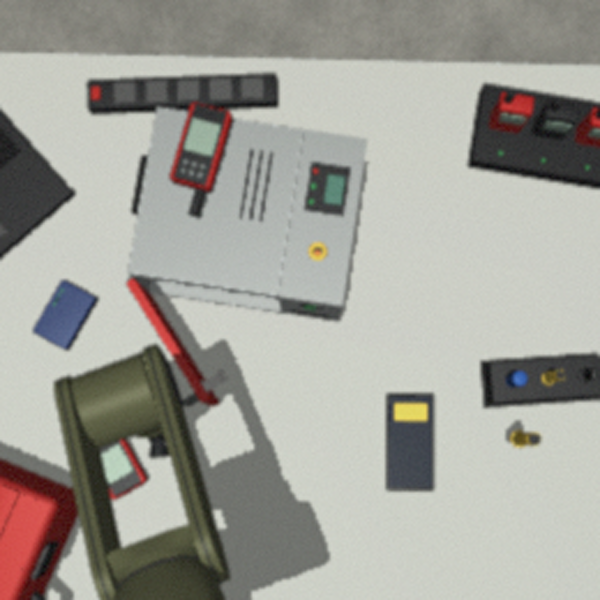

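Fingers are on the outer side of the door, which is still open (edge at 210,398). Pushing along the arc.

Emit:
play_rows --gripper '[1, 1, 1, 1, 1, 1, 1, 1, 1, 1]' --pt "-0.4 -2.2 1.6" --pt "-0.4 -4.4 3.3" --pt "-0.4 -5.4 4" --pt "-0.4 -6.5 4.6" --pt "-0.4 -7.5 5.4" --pt "-0.4 -8.4 6.2" --pt "-0.4 -9.2 7.1" --pt "-0.4 -10 8.1" --pt "-0.4 -10.5 8.8" --pt "-0.4 -11 9.5" --yaw '[0, 0, 0, 0, 0, 0, 0, 0, 0, 0]'

```text
time: 3.07
tcp_pos: [0.5289, 0.1105, 0.1475]
tcp_rot: [-0.026, 0.709, 0.027, 0.704]
ft_force: [-0.6, 3.7, 4.2]
opening: -0.002
```

Emit:
play_rows --gripper '[1, 1, 1, 1]' --pt "0 -0.3 0.6" --pt "0 -0.6 1.2" --pt "0 -0.9 1.8" --pt "0 -1.1 2.1" --yaw '[0, 0, 0, 0]'

```text
time: 3.4
tcp_pos: [0.551, 0.1021, 0.1476]
tcp_rot: [-0.025, 0.709, 0.028, 0.704]
ft_force: [-2.2, 6.4, 6.8]
opening: 0.0
```

Emit:
play_rows --gripper '[1, 1, 1]' --pt "0 -0.1 0.4" --pt "0 -0.2 0.8" --pt "0 -0.2 0.8" --yaw '[0, 0, 0]'

```text
time: 3.65
tcp_pos: [0.552, 0.1019, 0.1476]
tcp_rot: [-0.025, 0.714, 0.029, 0.699]
ft_force: [-17.5, 5.5, 17.1]
opening: 0.001
```

Emit:
play_rows --gripper '[1, 1, 1]' --pt "0 0 -3" --pt "0 0 -6" --pt "-6 0 -7" --yaw '[0, 0, 0]'

```text
time: 3.9
tcp_pos: [0.465, 0.0941, 0.1786]
tcp_rot: [-0.026, 0.728, 0.028, 0.685]
ft_force: [-3.7, -0.7, -1.2]
opening: 0.002
```

Emit:
play_rows --gripper '[1, 1, 0.2, 0.2, 0.2, 0.2, 0.2, 0.2, 0.2, 0.2]' --pt "-4 0 0" --pt "-5 -3.5 0" --pt "-5 -7 0" --pt "-5 -11 0" --pt "-5 -15 0" --pt "-5 -19 0" --pt "-5 -23 0" --pt "-5 -27 0" --pt "-5 -31 0" --pt "-5 -35 0" --yaw '[0, 0, 0, 0, 0, 0, 0, 0, 0, 0]'

```text
time: 4.73
tcp_pos: [0.4934, -0.2569, 0.2261]
tcp_rot: [-0.026, 0.729, 0.028, 0.684]
ft_force: [0.6, -0.2, 0.8]
opening: 0.394
```

```bash
python3 - <<'E'
from h import *
s=bot.state(); print(s["tcp_pos"],s["ft_force"],s["opening"])
print(Ro.from_quat(s["tcp_rot"]).as_matrix().round(3))
im=bot.grab_frame("top"); a=cv2.resize(im[90:220,160:290],(600,600),interpolation=cv2.INTER_CUBIC)
im=bot.grab_frame("wrist"); b=im
cv2.imwrite("pics/a.png",np.hstack([cv2.resize(a,(384,384)),cv2.resize(b,(416,384))]))
go((.484,-.341,.25),(.996,.09))
E
```

```text
[ 0.49344017 -0.25687787  0.22610667] [ 0.57664341 -0.17291877  0.76912278] 0.39392535078272917
[[-0.063 -0.076  0.995]
 [ 0.     0.997  0.076]
 [-0.998  0.005 -0.063]]
off cm [-2.31 -7.88 -1.77]
yaw -0.019 j6 -0.601
```

View pics/a.png

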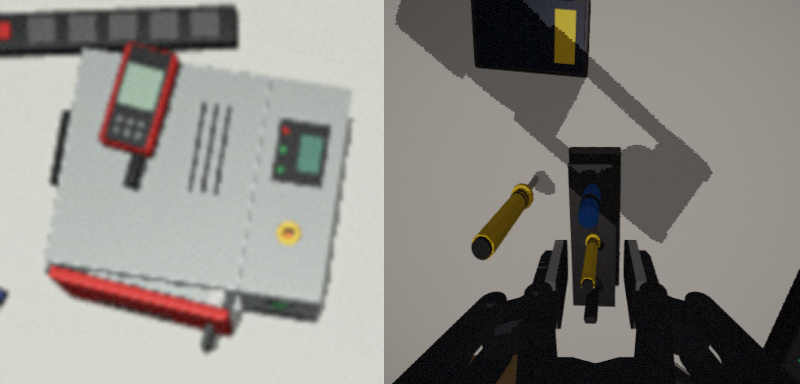

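The door may be not quite home, so I'll compare it with projected model lines.

```bash
python3 - <<'E'
from h import *
im=bot.grab_frame("top")
C=np.array([.707,.099]);w=-.117
def cab(p): c,s=np.cos(w),np.sin(w); return C+np.array([c*p[0]-s*p[1],s*p[0]+c*p[1]])
H=cab((-.125,.146)); k=8; u0,v0=160,150
a=cv2.resize(im[150:222,160:260],None,fx=k,fy=k,interpolation=cv2.INTER_CUBIC)
P=lambda X:tuple(int(x) for x in ((proj("top",X)-(u0,v0)+.5)*k))
for th,col in ((0,(0,255,0)),(.1,(255,0,0))):
    b=w-th; R=np.array([[np.cos(b),-np.sin(b)],[np.sin(b),np.cos(b)]])
    q=[H+R@np.array(p) for p in ((-.01,0),(-.01,-.2),(.004,-.2),(.004,0))]
    for i in range(3): cv2.line(a,P((*q[i],.186)),P((*q[i+1],.186)),col,1)
    cv2.line(a,P((*q[0],.01)),P((*q[1],.01)),col,1)
cc=[cab(p) for p in ((-.12,.15),(-.12,-.15),(.12,-.15),(.12,.15))]
for i in range(4): cv2.line(a,P((*cc[i],.2)),P((*cc[(i+1)%4],.2)),(0,255,255),1)
cv2.imwrite("pics/door.png",a)
E
```

```text
(no output)
```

View pics/door.png

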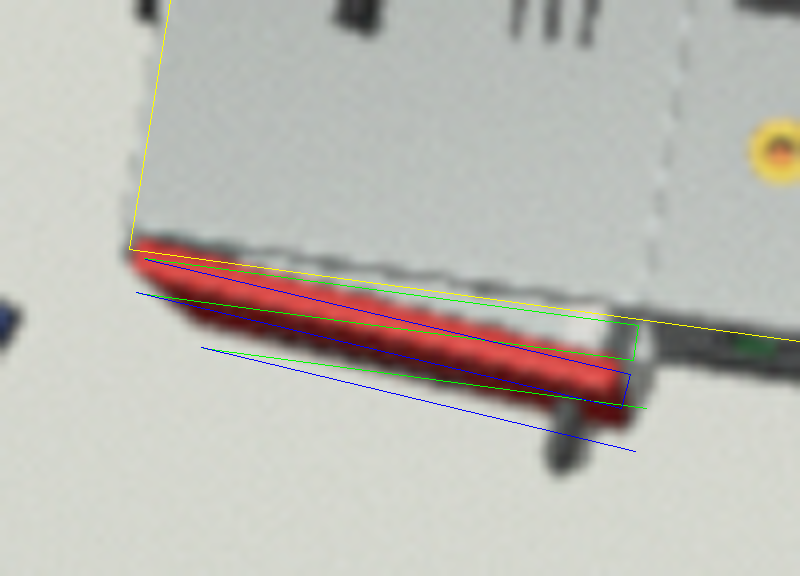

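Door is about 0.1 rad open, resting on the catch; the wide knuckles probably met the cabinet edge. I'll turn the gripper 90° and push nearer the free edge.

Emit:
play_rows --gripper '[1, 1, 1, 1, 1, 1, 1, 1, 1, 1]' --pt "-1.5 3 0" --pt "-1.5 6.5 0" --pt "-1.5 10 0" --pt "-1.5 13.5 0" --pt "-1.5 17 0" --pt "-1.5 20.5 -0.5" --pt "-1.5 24 -1" --pt "-1.5 27.5 -1.5" --pt "-1.5 31 -2" --pt "-1.5 33 -2" --yaw '[-0.12, -0.24, -0.36, -0.48, -0.6, -0.72, -0.84, -0.96, -1.08, -1.2]'

```text
time: 5.72
tcp_pos: [0.4478, 0.0734, 0.243]
tcp_rot: [-0.408, 0.585, 0.437, 0.548]
ft_force: [0.1, 0.8, -0.3]
opening: -0.002
```

Emit:
play_rows --gripper '[1, 1, 1, 1]' --pt "0 0 0" --pt "0 0 0" --pt "0 0 0" --pt "0 0 0" --yaw '[-0.12, -0.24, -0.33, -0.33]'

```text
time: 6.05
tcp_pos: [0.4461, 0.0744, 0.2425]
tcp_rot: [-0.493, 0.505, 0.528, 0.472]
ft_force: [-0.4, -0.0, 0.2]
opening: -0.003
```

```bash
python3 - <<'E'
from h import *
s=bot.state(); print(s["tcp_pos"],s["ft_force"],s["joints"])
print(Ro.from_quat(s["tcp_rot"]).as_matrix().round(3))
go((.495,.078,.155));go((.56,.078,.155));
E
```

```text
[0.44609737 0.07443829 0.2425464 ] [-0.40594946 -0.0277091   0.24498339] [ 0.06790098  0.16124869  1.68244789  0.00495102  1.36645239 -1.54885647]
[[-0.069 -0.997 -0.045]
 [ 0.    -0.045  0.999]
 [-0.998  0.069  0.003]]
off cm [ 8.4  -5.49  0.11]
off cm [  7.95 -11.97  -0.18]
```

Emit:
play_rows --gripper '[1, 1, 1, 1, 1, 1]' --pt "3.5 -2 0" --pt "7 -4 0" --pt "8.4 -5.5 0" --pt "8.3 -7 0" --pt "8.2 -8.5 0" --pt "8.2 -9 0" --yaw '[0, 0, 0, 0, 0, 0]'

```text
time: 6.55
tcp_pos: [0.5315, 0.0789, 0.1537]
tcp_rot: [-0.493, 0.506, 0.528, 0.472]
ft_force: [0.0, -0.6, 0.2]
opening: 0.001
```

Emit:
play_rows --gripper '[1, 1, 1, 1]' --pt "0 -0.7 0" --pt "0 -1.4 0" --pt "0 -2 0" --pt "0 -2 0" --yaw '[0, 0, 0, 0]'

```text
time: 6.88
tcp_pos: [0.5519, 0.0798, 0.1523]
tcp_rot: [-0.493, 0.506, 0.528, 0.472]
ft_force: [0.0, 0.7, 0.5]
opening: 0.002
```

Emit:
play_rows --gripper '[1, 1, 1, 1]' --pt "0 -0.4 0" --pt "0 -0.8 0" --pt "0 -1.2 0" --pt "0 -1.2 0" --yaw '[0, 0, 0, 0]'

```text
time: 7.22
tcp_pos: [0.5579, 0.08, 0.1516]
tcp_rot: [-0.49, 0.509, 0.53, 0.469]
ft_force: [-13.1, -1.2, 9.7]
opening: -0.001
```

Emit:
play_rows --gripper '[1, 1, 1, 1]' --pt "0.3 -0.7 0" --pt "0.3 -1 0" --pt "0.3 -1.2 0" --pt "0.3 -1.2 0" --yaw '[0, 0, 0, 0]'

```text
time: 7.55
tcp_pos: [0.5574, 0.0801, 0.1483]
tcp_rot: [-0.484, 0.515, 0.536, 0.463]
ft_force: [-27.0, -2.2, 20.9]
opening: -0.001
```

Emit:
play_rows --gripper '[1, 1, 1, 1]' --pt "0 3 0" --pt "0 7 0" --pt "-4 8 0" --pt "-8 8 0" --yaw '[0, 0, 0, 0]'

```text
time: 7.88
tcp_pos: [0.4738, 0.0764, 0.2319]
tcp_rot: [-0.479, 0.52, 0.54, 0.457]
ft_force: [3.3, 0.8, -0.1]
opening: -0.005
```

Emit:
play_rows --gripper '[1, 1, 0.2, 0.2, 0.2, 0.2, 0.2, 0.2, 0.2, 0.2]' --pt "0 0 -4" --pt "0 0 -8" --pt "0 0 -12" --pt "0 0 -16" --pt "0 0 -20" --pt "0 0 -24" --pt "0 0 -28" --pt "0 0 -32" --pt "0 0 -36" --pt "0 0 -40" --yaw '[0.12, 0.24, 0.36, 0.48, 0.6, 0.72, 0.84, 0.96, 1.08, 1.2]'

```text
time: 8.72
tcp_pos: [0.4908, -0.3255, 0.2315]
tcp_rot: [-0.135, 0.734, 0.15, 0.649]
ft_force: [0.7, 0.9, -0.1]
opening: 0.402
```

```bash
cat > dd.py <<'E'
from h import *
im=bot.grab_frame("top")
C=np.array([.707,.099]);w=-.117
def cab(p): c,s=np.cos(w),np.sin(w); return C+np.array([c*p[0]-s*p[1],s*p[0]+c*p[1]])
H=cab((-.125,.146)); k=8; u0,v0=160,150
a=cv2.resize(im[150:222,160:260],None,fx=k,fy=k,interpolation=cv2.INTER_CUBIC)
cv2.imwrite("pics/door2.png",a)
s=bot.state(); print(s["tcp_pos"],s["ft_force"],s["opening"])
print(Ro.from_quat(s["tcp_rot"]).as_matrix().round(3))
go((.484,-.341,.24),(.996,.09))
E
python3 dd.py
```

```text
[ 0.49157426 -0.33412892  0.23123643] [ 3.08971469 -5.29859915  0.08065623] 0.3992727007892981
[[-0.121 -0.385  0.915]
 [-0.012  0.922  0.386]
 [-0.993  0.036 -0.116]]
off cm [-0.77 -0.31 -1.06]
yaw 0.307 j6 -1.003
```

View pics/door2.png

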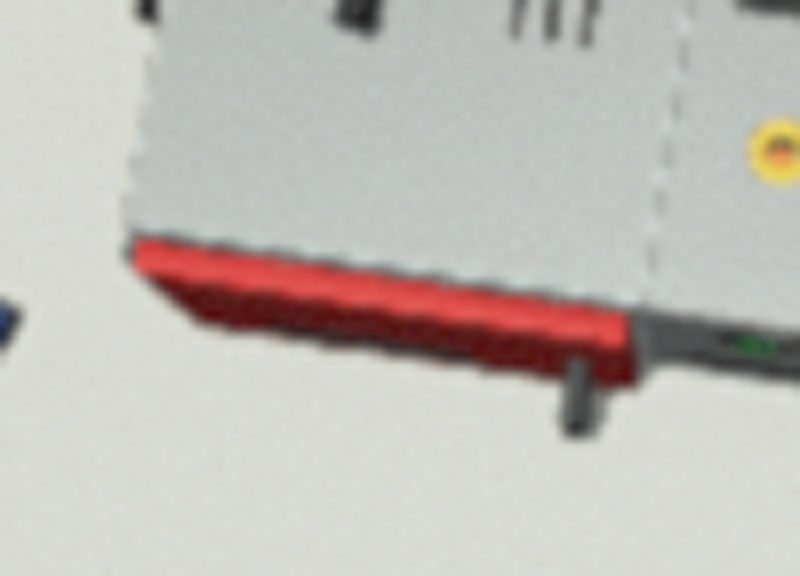

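The door lies flush along the cabinet front, so it is shut. Pushing has left the tool tilted 0.12 rad. I'll correct the yaw and test whether short moves can remove the tilt.

Emit:
play_rows --gripper '[0.2, 0.2, 0.2, 0.2, 0.2]' --pt "-2 0 0" --pt "-2 0 0" --pt "-2 0 0" --pt "-2 0 0" --pt "-2 0 0" --yaw '[0.12, 0.24, 0.31, 0.31, 0.31]'

```text
time: 9.18
tcp_pos: [0.4942, -0.3338, 0.2512]
tcp_rot: [-0.034, 0.748, 0.029, 0.662]
ft_force: [-0.8, 0.6, -0.8]
opening: 0.396
```

Emit:
play_rows --gripper '[0.2, 0.2]' --pt "-4 0 0" --pt "-8 0 0" --yaw '[0, 0]'

```text
time: 9.35
tcp_pos: [0.5017, -0.331, 0.328]
tcp_rot: [-0.033, 0.75, 0.033, 0.66]
ft_force: [1.1, -0.8, 0.5]
opening: 0.399
```

Emit:
play_rows --gripper '[0.2, 0.2]' --pt "4 0 0" --pt "8 0 0" --yaw '[0, 0]'

```text
time: 9.52
tcp_pos: [0.4975, -0.3349, 0.2556]
tcp_rot: [-0.038, 0.745, 0.03, 0.665]
ft_force: [-0.7, -0.2, -2.1]
opening: 0.399
```

Emit:
play_rows --gripper '[0.2, 0.2]' --pt "0 0 4" --pt "0 0 8" --yaw '[0, 0]'

```text
time: 9.68
tcp_pos: [0.5596, -0.3192, 0.2354]
tcp_rot: [-0.032, 0.754, 0.037, 0.655]
ft_force: [2.5, -2.2, 0.5]
opening: 0.402
```

Emit:
play_rows --gripper '[0.2, 0.2]' --pt "0 0 -4" --pt "0 0 -8" --yaw '[0, 0]'

```text
time: 9.85
tcp_pos: [0.4946, -0.325, 0.2396]
tcp_rot: [-0.033, 0.756, 0.041, 0.653]
ft_force: [-1.1, -0.6, -0.2]
opening: 0.4
```

Emit:
play_rows --gripper '[0.2, 0.2]' --pt "0 0 0" --pt "0 0 0" --yaw '[0, 0]'

```text
time: 10.02
tcp_pos: [0.4928, -0.3239, 0.2382]
tcp_rot: [-0.033, 0.757, 0.043, 0.652]
ft_force: [1.5, -0.7, -0.2]
opening: 0.406
```

Fast moves make the tilt worse, so I'll close the jaws along y. The stylus can then stay vertical whatever the tilt is.

```bash
python3 - <<'E'
from h import *
s=bot.state(); R=Ro.from_quat(s["tcp_rot"]).as_matrix();print(R.round(3),s["joints"])
go((.482,-.341,.175),(-.09,.996))
E
```

```text
[[-0.148 -0.106  0.983]
 [ 0.006  0.994  0.108]
 [-0.989  0.022 -0.147]] [-0.60306979  0.39194733  1.36483423 -0.07958081  1.51113328 -0.70109592]
off cm [ 6.4  -1.72 -0.32]
yaw -1.552 j6 -0.701
```

Emit:
play_rows --gripper '[0.2, 0.2, 0.2, 0.2, 0.2, 0.2, 0.2, 0.2, 0.2, 0.2]' --pt "0 -0.4 0" --pt "0 -0.8 0" --pt "0 -1.2 0" --pt "0 -1.7 0" --pt "0 -1.7 0" --pt "0 -1.7 0" --pt "0 -1.7 0" --pt "0 -1.7 0" --pt "0 -1.7 0" --pt "0 -1.7 0" --yaw '[0.12, 0.24, 0.36, 0.48, 0.6, 0.72, 0.84, 0.96, 1.08, 1.2]'

```text
time: 10.85
tcp_pos: [0.4959, -0.3409, 0.2386]
tcp_rot: [0.342, 0.647, -0.393, 0.557]
ft_force: [0.3, -0.1, 0.1]
opening: 0.402
```

Emit:
play_rows --gripper '[0.2, 0.2, 0.2, 0.2, 0.2, 0.2]' --pt "0 0 0" --pt "0 0 0" --pt "0 0 0" --pt "0 0 0" --pt "0 0 0" --pt "0 0 0" --yaw '[0.12, 0.24, 0.36, 0.39, 0.39, 0.39]'

```text
time: 11.35
tcp_pos: [0.4967, -0.3409, 0.2392]
tcp_rot: [0.443, 0.559, -0.51, 0.481]
ft_force: [-0.5, 0.7, 0.3]
opening: 0.4
```

```bash
python3 - <<'E'
from h import *
s=bot.state(); R=Ro.from_quat(s["tcp_rot"]).as_matrix();print(s["tcp_pos"],R.round(3),s["joints"])
im=bot.grab_frame("wrist"); cv2.imwrite("pics/w1.png",im)
m=bot.camera_model("wrist");T=np.linalg.inv(m["tool_from_camera"])
def pw(X):
    p=T[:3,:3]@(R.T@(np.array(X)-s["tcp_pos"]))+T[:3,3]; p=m["mtx"]@p; return (p[:2]/p[2]).round(0)
print("pred handle top",pw((.4845,-.342,.135)),"collar",pw((.4845,-.342,.06)))
go((.482,-.341,.175),(-.09,.996)); go((.482,-.341,.097))
E
```

```text
[ 0.49673855 -0.34092633  0.23922215] [[-0.145  0.986  0.086]
 [ 0.004  0.087 -0.996]
 [-0.989 -0.144 -0.016]] [-0.62149332  0.40600779  1.33865301 -0.08143025  1.51741526  0.87122034]
pred handle top [261. 186.] collar [262. 154.]
off cm [ 6.55 -0.51 -0.01]
yaw -0.002 j6 0.871
off cm [14.27  0.61  0.12]
```

View pics/w1.png

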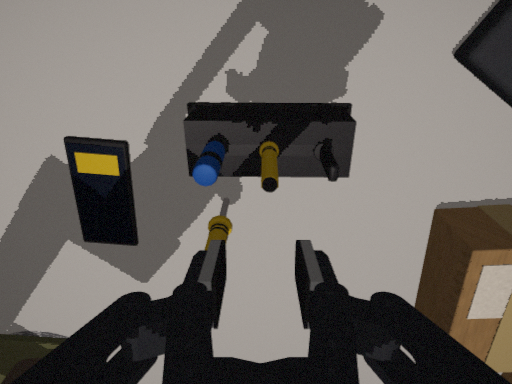

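```bash
python3 - <<'E'
from h import *
s=bot.state()
p=onz("wrist",270,184,.135,s);q=onz("wrist",269,149,.0625,s);print(p,q)
x,y=(p+q)[:2]/2; print(x,y)
print("driver",onz("wrist",206,175,.12,s)); print("spud",onz("wrist",333,175,.115,s))
go((.482,-.3455,.097)); go((x-.0028,y,.097))
E
```

```text
[ 0.48703232 -0.34925735  0.135     ] [ 0.49067323 -0.34871202  0.0625    ]
0.4888527748601615 -0.3489846887252782
driver [ 0.48324424 -0.29560213  0.12      ]
spud [ 0.49090642 -0.40315397  0.115     ]
off cm [14.27  0.57  0.56]
off cm [14.21  0.94  0.95]
```

Emit:
play_rows --gripper '[0.2, 0.2, 0.2, 0.2, 0.2, 0.2, 0.2, 0.2]' --pt "2 0.4 0.4" --pt "4.5 0.7 0.7" --pt "7 0.7 0.7" --pt "9 0.7 0.7" --pt "11 0.7 0.7" --pt "12.8 0.7 0.7" --pt "14.2 0.7 0.7" --pt "14.2 0.7 0.7" --yaw '[0, 0, 0, 0, 0, 0, 0, 0]'

```text
time: 12.07
tcp_pos: [0.4816, -0.3453, 0.0946]
tcp_rot: [0.442, 0.561, -0.51, 0.479]
ft_force: [-1.0, 0.1, -0.1]
opening: 0.401
```

```bash
python3 - <<'E'
from h import *
s=bot.state();print(s["tcp_pos"],s["ft_force"],s["opening"])
im=bot.grab_frame("wrist"); im2=bot.grab_frame("scene")
b=cv2.resize(im2[195:325,80:200],(354,384),interpolation=cv2.INTER_CUBIC)
cv2.imwrite("pics/w2.png",np.hstack([cv2.resize(im,(446,384)),b]))
E
```

```text
[ 0.48159915 -0.34534911  0.09463731] [-1.04365334  0.0928102  -0.07121682] 0.40127887615916413
```

View pics/w2.png

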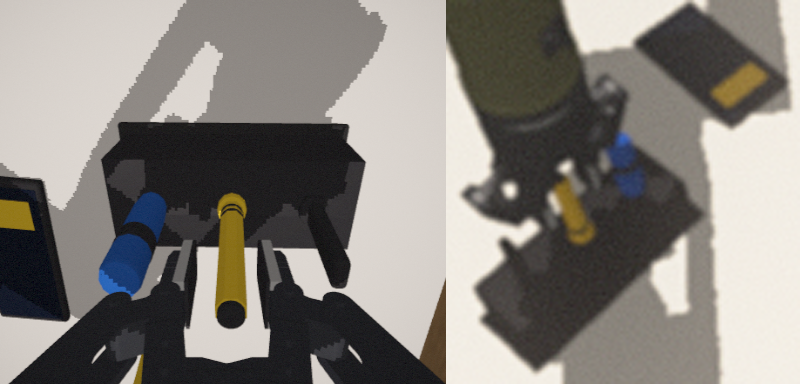

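Handle sits centred between the pads, so I'm closing.

Emit:
play_rows --gripper '[0.6, 1, 1, 1, 1, 1]' --pt "0 0 0" --pt "0 0 0" --pt "0 0 0" --pt "0 0 0" --pt "0 0 0" --pt "0 0 0" --yaw '[0, 0, 0, 0, 0, 0]' --squeeze 45

```text
time: 12.67
tcp_pos: [0.4848, -0.3476, 0.0988]
tcp_rot: [0.443, 0.558, -0.51, 0.482]
ft_force: [0.1, -0.2, 5.5]
opening: 0.155
```

```bash
python3 - <<'E'
from h import *
s=bot.state();R=Ro.from_quat(s["tcp_rot"]).as_matrix();print(s["tcp_pos"],s["ft_force"],s["opening"],R.round(3))
X=s["tcp_pos"]; go(X+[0,0,.06]);go((.56,-.2,.34));go((.645,-.02,.34))
E
```

```text
[ 0.48477725 -0.34755109  0.09884057] [ 0.13789383 -0.1758763   5.46243397] 0.15498324845763609 [[-0.143  0.986  0.087]
 [ 0.002  0.088 -0.996]
 [-0.99  -0.142 -0.015]]
off cm [-5.94 -0.85 -0.09]
off cm [-24.91   5.29 -14.4 ]
off cm [-26.09  15.26 -31.59]
```

Emit:
play_rows --gripper '[1, 1, 1, 1, 1, 1, 1, 1, 1, 1]' --pt "-1 -0.15 0" --pt "-2.5 -0.36 0" --pt "-4.3 -0.6 0" --pt "-6.2 -0.9 -0.1" --pt "-9 -1.3 -0.1" --pt "-12 -1.7 -0.2" --pt "-15 -2.1 -0.3" --pt "-18 -2.6 -0.3" --pt "-21.5 -2.8 -1.5" --pt "-25 -2.5 -4" --yaw '[0, 0, 0, 0, 0, 0, 0, 0, 0, 0]'

```text
time: 13.5
tcp_pos: [0.4908, -0.3126, 0.3509]
tcp_rot: [0.443, 0.557, -0.511, 0.481]
ft_force: [-0.1, 0.7, 0.5]
opening: 0.155
```

```bash
python3 - <<'E'
from h import *
s=bot.state();R=Ro.from_quat(s["tcp_rot"]).as_matrix();print(s["tcp_pos"],s["ft_force"],s["opening"],R.round(3))
go((.60,-.06,.34))
E
```

```text
[ 0.49080249 -0.31256295  0.35094534] [-0.11737207  0.65796565  0.49540194] 0.15501919024556562 [[-0.144  0.986  0.084]
 [ 0.002  0.085 -0.996]
 [-0.99  -0.143 -0.014]]
off cm [ -0.45  13.06 -24.24]
```

Emit:
play_rows --gripper '[1, 1, 1, 1, 1, 1, 1, 1, 1, 1]' --pt "-0.5 1.3 -2.5" --pt "-0.5 2.9 -5.4" --pt "-0.5 4.6 -8.5" --pt "-0.5 6.2 -11.5" --pt "-0.5 7.8 -14.5" --pt "-0.5 9.4 -17.5" --pt "-0.5 11 -20.5" --pt "-0.5 12.5 -23" --pt "-0.5 13 -24.2" --pt "-0.5 13 -24.2" --yaw '[0, 0, 0, 0, 0, 0, 0, 0, 0, 0]'

```text
time: 14.33
tcp_pos: [0.5996, -0.0574, 0.3403]
tcp_rot: [0.442, 0.559, -0.51, 0.482]
ft_force: [-0.9, -0.6, -0.9]
opening: 0.155
```

```bash
python3 - <<'E'
from h import *
s=bot.state();R=Ro.from_quat(s["tcp_rot"]).as_matrix();print(s["tcp_pos"],s["ft_force"],s["opening"],R.round(3))
w=bot.grab_frame("wrist");sc=bot.grab_frame("scene");tp=bot.grab_frame("top")
for n,i in(("w",w),("s",sc),("t",tp)): cv2.imwrite(f"pics/h_{n}.png",i)
X=s["tcp_pos"]-[-.003,0,.0888]
for n in("scene","top"): print(n,"tip",proj(n,X),"ring",proj(n,(.648,.001,.203)))
us,vs=proj("scene",X).astype(int)
a=cv2.resize(sc[vs-60:vs+40,us-40:us+60],(400,400),interpolation=cv2.INTER_CUBIC); print("crop origin",us-40,vs-60,"x4")
b=cv2.resize(w[40:240,160:360],(400,400),interpolation=cv2.INTER_CUBIC)
cv2.imwrite("pics/hov.png",np.hstack([a,b]))
E
```

```text
[ 0.59963671 -0.05740422  0.34033411] [-0.94628821 -0.58165528 -0.89232331] 0.15542211215926294 [[-0.145  0.986  0.088]
 [ 0.003  0.089 -0.996]
 [-0.989 -0.144 -0.015]]
scene tip [244.16117954 176.80814818] ring [275.39162938 187.55065003]
top tip [276.87839425 181.0236385 ] ring [257.99704567 168.91169069]
crop origin 204 116 x4
```

View pics/hov.png

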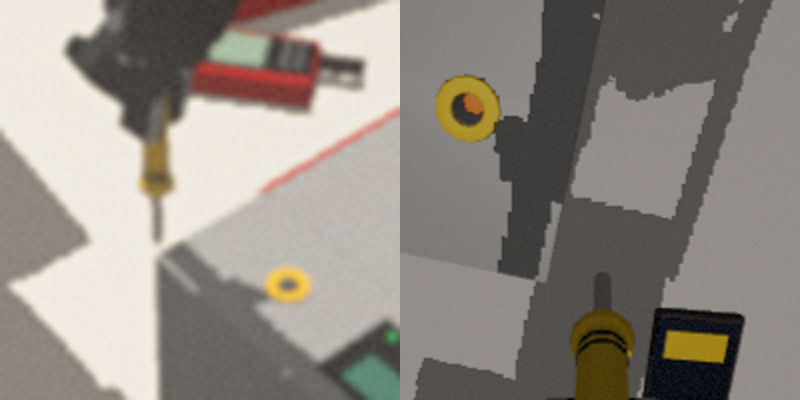

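```bash
python3 - <<'E'
from h import *
s=bot.state()
t=onz("wrist",261,179,.2525,s); r=onz("wrist",194,93.5,.203,s); print("tip",t,"ring",r,"d",r-t)
t2=onz("scene",243.3,175.7,.2525); r2=onz("scene",204+288/4,116+285/4,.203); print("scene tip",t2,r2,r2-t2)
for d in (r-t,r2-t2):
    go(s["tcp_pos"]+[d[0],d[1],-.035])
w=cv2.imread("pics/h_t.png");u,v=258,169
hsv=cv2.cvtColor(w,cv2.COLOR_BGR2HSV);m=cv2.inRange(hsv,(18,120,120),(35,255,255))[150:190,240:275];ys,xs=np.nonzero(m);print("top ring",onz("top",240+xs.mean(),150+ys.mean(),.203))
E
```

```text
tip [ 0.60035026 -0.06208253  0.2525    ] ring [ 0.64831266 -0.00339626  0.203     ] d [ 0.0479624   0.05868628 -0.0495    ]
scene tip [ 0.59948841 -0.05690271  0.2525    ] [0.64841962 0.00270958 0.203     ] [ 0.04893121  0.05961229 -0.0495    ]
off cm [ 2.77  5.73 -5.4 ]
off cm [ 2.76  5.83 -5.49]
top ring [nan nan nan]<stdin>:8: RuntimeWarning: Mean of empty slice.
  ret = ret.dtype.type(ret / rcount)
```

Emit:
play_rows --gripper '[1, 1, 1, 1, 1, 1, 1, 1]' --pt "0.3 1.2 -1.1" --pt "0.6 2.4 -2.2" --pt "1 3.6 -3.4" --pt "1.5 4.8 -4.5" --pt "2 5.4 -5.2" --pt "2.5 5.8 -5.45" --pt "2.8 5.8 -5.45" --pt "2.8 5.8 -5.45" --yaw '[0, 0, 0, 0, 0, 0, 0, 0]'

```text
time: 15.15
tcp_pos: [0.6468, -0.0019, 0.3039]
tcp_rot: [0.442, 0.558, -0.512, 0.481]
ft_force: [0.5, -0.2, -0.5]
opening: 0.155
```

```bash
python3 - <<'E'
from h import *
s=bot.state();R=Ro.from_quat(s["tcp_rot"]).as_matrix();print(s["tcp_pos"],s["ft_force"],R.round(3))
w=bot.grab_frame("wrist");sc=bot.grab_frame("scene")
cv2.imwrite("pics/h_w.png",w);cv2.imwrite("pics/h_s.png",sc)
a=cv2.resize(sc[148:208,245:305],(400,400),interpolation=cv2.INTER_CUBIC)
b=cv2.resize(w[100:220,200:320],(400,400),interpolation=cv2.INTER_CUBIC)
cv2.imwrite("pics/hov2.png",np.hstack([a,b]))
E
```

```text
[ 0.64683579 -0.00194277  0.30393199] [ 0.46097993 -0.2302535  -0.52021675] [[-0.148  0.985  0.084]
 [ 0.     0.085 -0.996]
 [-0.989 -0.147 -0.013]]
```

View pics/hov2.png

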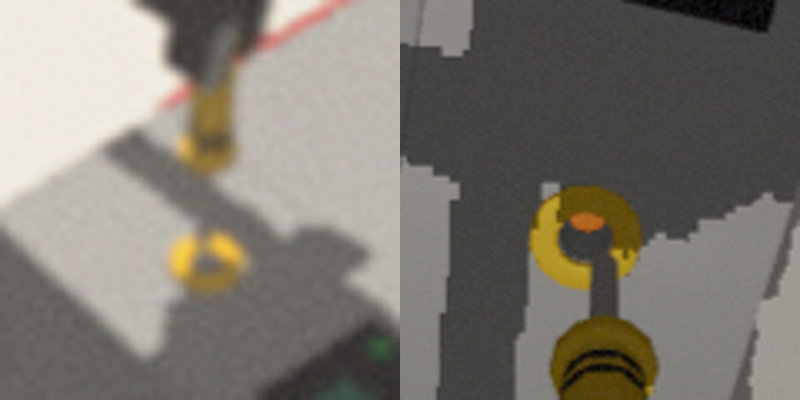

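```bash
python3 - <<'E'
from h import *
s=bot.state()
t=onz("wrist",260.9,177.5,.216,s); r=onz("wrist",255.8,171.4,.203,s); print(t,r,r-t)
go(s["tcp_pos"]+[*(r-t)[:2],-.010]);go(s["tcp_pos"]+[*(r-t)[:2],-.024]); go(s["tcp_pos"]+[*(r-t)[:2],-.032])
print(proj("scene",s["tcp_pos"]-[-.003,0,.0888]))
E
```

```text
[ 0.64925943 -0.00309982  0.216     ] [0.648164  0.0009318 0.203    ] [-0.00109543  0.00403161 -0.013     ]
off cm [ 1.01  0.07 -0.4 ]
off cm [ 2.39  0.27 -0.38]
off cm [ 3.18  0.39 -0.37]
[275.35312868 184.89583384]
```

Emit:
play_rows --gripper '[1, 1, 1, 1, 1, 1, 1, 1]' --pt "0 0 -0.35" --pt "0 -0.05 -0.36" --pt "0.4 0 -0.36" --pt "0.8 0.05 -0.36" --pt "1.2 0.1 -0.36" --pt "1.6 0.15 -0.36" --pt "2 0.2 -0.36" --pt "2 0.2 -0.36" --yaw '[0, 0, 0, 0, 0, 0, 0, 0]'

```text
time: 15.92
tcp_pos: [0.6452, 0.0013, 0.284]
tcp_rot: [0.442, 0.558, -0.513, 0.48]
ft_force: [0.1, -0.3, 0.2]
opening: 0.152
```

```bash
python3 - <<'E'
from h import *
s=bot.state();R=Ro.from_quat(s["tcp_rot"]).as_matrix();print(s["tcp_pos"],s["ft_force"],s["torque"],R[:,0],"tip z",s["tcp_pos"][2]-.0888)
w=bot.grab_frame("wrist");sc=bot.grab_frame("scene")
a=cv2.resize(sc[148:208,245:305],(400,400),interpolation=cv2.INTER_CUBIC)
b=cv2.resize(w[100:220,200:320],(400,400),interpolation=cv2.INTER_CUBIC)
cv2.imwrite("pics/hov3.png",np.hstack([a,b]))
E
```

```text
[0.64519483 0.00127158 0.28396767] [ 0.09741249 -0.27946052  0.16214906] [ 0.03793618 -0.06517146  0.01818508] [-1.47504464e-01  5.55005359e-04 -9.89061234e-01] tip z 0.1951676691978007
```

Tip is 8 mm below the mouth with no contact force, so it is in the bore. Now pressing.

Emit:
play_rows --gripper '[1, 1, 1, 1, 1]' --pt "0.3 0.04 0" --pt "0.6 0.09 0" --pt "0.9 0.13 0" --pt "1.2 0.18 0" --pt "1.2 0.18 0" --yaw '[0, 0, 0, 0, 0]' --squeeze 60

```text
time: 16.43
tcp_pos: [0.6457, 0.0014, 0.2726]
tcp_rot: [0.442, 0.557, -0.512, 0.481]
ft_force: [-0.1, -0.5, 3.2]
opening: 0.15
```

Emit:
play_rows --gripper '[1, 1, 1, 1, 1, 1]' --pt "0.2 0.03 0" --pt "0.4 0.06 0" --pt "0.5 0.07 0" --pt "0.5 0.07 0" --pt "0.5 0.07 0" --pt "0.5 0.07 0" --yaw '[0, 0, 0, 0, 0, 0]'

```text
time: 16.93
tcp_pos: [0.646, 0.0014, 0.2707]
tcp_rot: [0.443, 0.556, -0.512, 0.482]
ft_force: [-1.8, -0.7, 12.4]
opening: 0.151
```

```bash
python3 - <<'E'
from h import *
w=bot.grab_frame("wrist");sc=bot.grab_frame("scene");tp=bot.grab_frame("top")
s=bot.state();print(s["time"],s["tcp_pos"],s["ft_force"],s["opening"])
a=cv2.resize(sc[128:208,235:315],(400,400),interpolation=cv2.INTER_CUBIC)
b=cv2.resize(tp[120:220,160:260],(400,400),interpolation=cv2.INTER_CUBIC)
cv2.imwrite("pics/fin.png",np.hstack([a,b]))
E
```

```text
17.0833 [0.64599647 0.00138869 0.27077642] [-1.37703402 -0.71959844 13.20951611] 0.14629862699906113
```

View pics/fin.png

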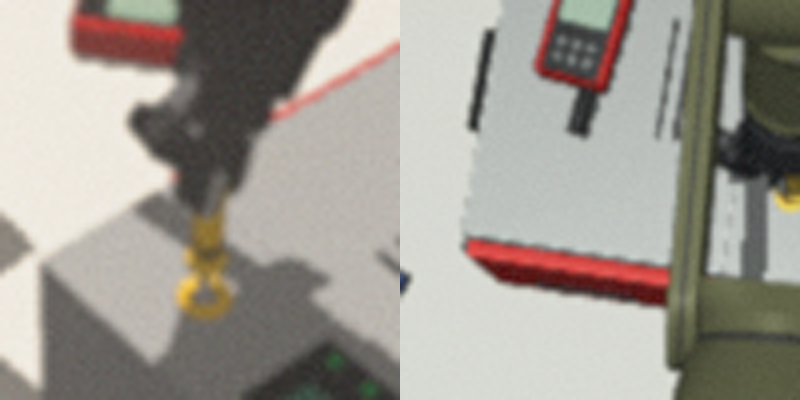

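The stylus stands upright in the ring and the door lies flush along the front. The press force is steady at about 13 N, on the hard stop.

```bash
python3 -c "
from workcell import bot
s=bot.state();print(s['ft_force'],s['tcp_pos']);bot.sign_off()"
```

```text
[-1.37703402 -0.71959844 13.20951611] [0.64599647 0.00138869 0.27077642]
the job is handed in; nothing more can be done
```

I shut the red door and pressed the reset button with the small yellow stylus from the stand's middle hole. I handed the job in at about 17 s, with the stylus still holding the button down.

**Door:** My first push stopped on the catch, with the door about 0.1 rad open. I turned the gripper and pushed again nearer the free edge, up to 27 N. The top camera then showed the door flush along the cabinet front, and it still looked shut in the last picture. I judged this from the images only, as there was no joint reading to confirm it.

**Button:** At hand-in the press force held steady at about 13 N, against the 4.1 N needed for fully down. The tip was about 21 mm below the mouth of the hole by arm position, which matches the hard stop.

**Stylus:** It stood upright in the ring in the last picture. The gripper opening was about 12.5 mm on the 14 mm handle, with the squeeze set to 60 N.

**Off or unchecked:**
- The door pushes left the gripper tilted by about 0.15 rad. I closed the jaws along y so that the stylus itself stayed near vertical.
- My wrist-camera and fixed-camera positions differed by up to 6 mm. I lined up with the hole by comparing tip and ring within the same image.
- One move call was refused because I gave it uneven row counts. It moved nothing.
- I saw nothing knocked over in any picture. I did not check the bystanders with a final full view.

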